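# Lock the manicure caddy's cover with its blade key

## Task

Take the yellow-gripped blade key out of its white stand, put its blade into the slot of the brass cam lock on the green caddy and turn the lock clockwise (seen from above) the quarter turn to its stop, so that the red tongue lies over the white cover. Then stand the key back upright in the stand it came from and let go.

Things in the scene. Friction and masses are not known exactly. Their poses are not given: they have to be found in the camera images.
- key_grip (a point): Loose blade key, about 60 g (sizes in mm): upright yellow grip 26 wide (x), 14 thick (y), 44 high, on a steel collar disc 54 across, 5 thick; wedge blade below it, 16 deep, 24 wide (x), 4 thick at tip, 8 at root. Point: grip centre, 22 above the collar's top, 43 above the blade tip; z up. Half-turn symmetric. Starts hung upright by the collar in its stand. Not the black-gripped twin.
- stand_mouth (a point): The key's own stand, fixed: white ring, 72 mm outside diameter, 44 bore, 26 high. Point: centre of its mouth, level with the ring's top; z up. With the key home its collar lies on the ring, the grip centre 27 above this point; any yaw will do. It is the empty one of the two stands once the key is out.
- cam_slot (a point): Brass cam lock, 54 mm across, 16 high, on the fixed green caddy (top 70 above the sill). Point: on the turning axis, level with the brass top; z up, x along the slot towards the red tongue; axes turn with it. Open slot right across: 12 deep, 10 wide, flared to 18 in the top 4. Blade on the slot's floor: grip centre 31 above this point. Blade has about 10 degrees of play before it drives.
- cam (a joint): Turn of the cam lock in rad: grows clockwise seen from above; 0 fully open, 1.571 at the stop (seated, red tongue over the white cover). Starts between 0 and 0.25. Light friction, about 0.05 N m; it stays where it is left.

How it is judged:
On the way, in this order (a step that is already met when the one before it is completed fails the run):
1. the key's blade is in the slot of the lock (z of key_grip in the frame of cam_slot below 0.037 m and horizontal distance between key_grip and cam_slot below 0.012 m and angle between key_grip's own z axis and vertical below 0.2 rad), for 0.1 s.
2. the lock is turned to within 13 degrees of its stop with the blade in the slot (value of joint cam above 1.35 rad and z of key_grip in the frame of cam_slot below 0.039 m and horizontal distance between key_grip and cam_slot below 0.014 m), for 0.1 s.
At the end, for the whole second after the job is handed in: The cam lock stands within 13 degrees of its stop (joint above 1.34), and the key stands released in its own stand: upright within 10 degrees, within 15 mm of the stand's centre, collar down on the ring (grip centre 21 to 33 mm above the mouth) (value of joint cam above 1.34 rad and horizontal distance between key_grip and stand_mouth below 0.015 m and z of key_grip in the frame of stand_mouth between 0.021 and 0.033 m and angle between key_grip's own z axis and vertical below 0.17 rad); the robot touches nothing.
It also fails if it takes over 51 s, if anything falls off the work surface, if the arm or the gripper's body presses on something with over 40 N, if the wrist force passes 120 N, or if a joint passes its speed limit or range.

## Robot

A 6-joint arm with a two-finger parallel gripper is mounted at the origin on the work surface. World frame = base frame: x ahead of the robot, y to its left, z up, the work surface at z = 0. Lengths are in m, angles in rad, forces in N, time in s.
With the tool pointing down it reaches from about 0.35 to 0.975 m from the base axis. Payload 4.9 kg.
Tool frame: the origin (TCP) lies at the very end of the fingers, on their centre line; the grasp point (between the pads) lies 19 mm behind it (ctrl.grip_point_offset is the distance from the TCP to the grasp point, in m); z points along the fingers, y is the line along which they close (so a half turn about z gives the same grasp; the last joint's range is limited). The gripper opens to 85 mm and grips with 20 to 120 N. Pads are 22 mm wide; open, the fingers measure 114 mm over their backs; the gripper's body (76 mm by 85 mm) begins 54 mm behind the grasp point. The pads swing forward as they close: fully open they stand 13 mm farther back than shut.
Start: joints at [1.109, 0.053, 1.613, -0, 1.476, -0.119], TCP at [0.21, 0.589, 0.231] pointing down, gripper open.
Joint ranges: [-3.01, 3.01], [-1.01, 2.22], [0.06, 2.58], [-1.02, 4.17], [0.09, 2.62], [-3.14, 3.14]. Speed limits (rad/s): [2.57, 2.57, 3.14, 3.14, 3.14, 3.14].

## Interface

Orientations are given as a rotation vector (axis times angle).
In Python, from station import ctrl gives the robot as it stands.
- The arm moves only by the tool send_rows, never from a script. Its argument "rows" is a list of rows, each a list of 3 entries, a list of its own where there are three numbers: the finger opening in cm, from 0 to 8.54, then the shift along the tool's x, y, z in cm, then the turn about the tool's z in degrees. A call has 1 to 10 rows; each row shifts and turns the commanded pose from where the row before left it, along the tool's axes as they then stand; what a row does not reach is not made up. A row lasts 1/8 s, in which the tool goes at most 62.5 mm and 10.7 degrees, less where a joint would pass 70% of its speed; a pose out of reach is approached as far as the arm can. A call with a gripper value outside its range is refused whole. The fingers move at their own pace and stop on an object; "newtons" is the grip in N (left out, the last holds). Time passes only in rows, so rows that do not move let the fingers close. It gives the time, the measured TCP pose, the force, the opening and the grip force at its end, in the units of the state.
- ctrl.get_obs(): the state, without advancing time (a new reading comes with each control period).
- ctrl.get_image(name): name is "scene" or "top" or "wrist"; returns a dict with "frame" (420x560x3 uint8, red, green, blue), "range_z" (420x560 float32, m along the optical axis (not along the pixel's ray), 0 where there is no reading), "fx", "fy", "cx", "cy" (pixels), "k1" (the pictures are not rectified: a ray, as slopes to the right and down, at radius r is drawn at 1 + k1 r^2 times it, then the intrinsics apply), "cam_to_world" (4x4, takes a point from camera to world coordinates). Camera axes: x right, y down, z forward; pixel columns grow to the right and rows downward; lengths in m; the calibration is good to about 2 mm. A picture is of the moment at which its call begins.
- ctrl.finish_job(): hands the job in; it is judged then, once.
The state is a dict: "t": time; "q": joint angles; "dq": joint speeds; "effort": joint torques, N m; "tool_pos": TCP position; "tool_rot": TCP orientation; "contact_force": force on the tool from outside, world axes, zero at the start; "wrist_torque": the same for the moment, N m; "opening": finger opening in m; "grip_force": force on a finger pad.
Only numpy, scipy, OpenCV 4.12 (cv2) and the standard library are available. Lean on these libraries where they do the work, as an engineer would, in place of code of your own. Each camera call takes 0.05 s, during which the arm holds its last target. There are 200 camera calls.

## Working session

There is one attempt and no reset: what is moved stays moved. The work goes in short steps, Python scripts to look and compute and a tool call to move; the robot and the scene stay as the last step left them, time stands still between calls to the robot, and variables do not carry over. Pictures are saved under pics/ and viewed, at most 10 in all, crops included, and the job is handed in when it is done.

Besides the shell and the picture viewer there is one more tool, called after "Call:" by a JSON object that holds its "fn" and its "kwargs", one argument or row to a line. send_rows: Moves the arm, as the interface text tells. Its arguments: {"type":"object","properties":{"rows":{"type":"array","items":{"type":"array"}},"newtons":{"type":"number"}},"required":["rows"]}

```bash
mkdir -p pics; ls; cat > h.py <<'E'
import numpy as np,cv2,pickle
from station import ctrl
def grab(n):
    im=ctrl.get_image(n); pickle.dump(im,open(f'pics/{n}.pkl','wb')); return im
def world(im):
    h,w=im['range_z'].shape
    u,v=np.meshgrid(np.arange(w),np.arange(h))
    K=np.array([[im['fx'],0,im['cx']],[0,im['fy'],im['cy']],[0,0,1]])
    p=cv2.undistortPoints(np.stack([u,v],-1).reshape(-1,1,2).astype(float),K,np.array([im['k1'],0,0,0,0.])).reshape(h,w,2)
    z=im['range_z']; P=np.dstack([p[...,0]*z,p[...,1]*z,z])
    T=im['cam_to_world']; W=P@T[:3,:3].T+T[:3,3]; W[z==0]=np.nan; return W
E
python3 - <<'E'
from h import *
print(ctrl.get_obs())
a=grab('top');b=grab('scene')
for n,i in(('top',a),('scene',b)):
    cv2.imwrite(f'pics/{n}1.png',i['frame'][...,::-1])
    print(i['fx'],i['k1'],i['cam_to_world'])
E
```

```text
pics
{'t': 0.0, 'q': array([ 1.10896157e+00,  5.33658600e-02,  1.61430158e+00, -1.99417865e-06,
        1.47599619e+00, -1.19008448e-01]), 'dq': array([ 0.00012628, -0.00087723, -0.00100818, -0.00131942,  0.00103744,
        0.00051567]), 'effort': array([ 5.50229543e-04, -3.93697286e+01, -3.70171773e+01, -2.33061082e-04,
        7.05918777e-03,  3.35082788e-06]), 'tool_pos': array([0.20981837, 0.58806454, 0.23005291]), 'tool_rot': array([-0.53577566, -3.09496773,  0.00311716]), 'contact_force': array([-0.40192126, -0.60574837,  0.36410018]), 'wrist_torque': array([-0.05535552,  0.01554511,  0.03501349]), 'grip_force': 0.0, 'opening': 0.08545097551522489}
469.2772791180418 -0.09838652689417964 [[-0.0127115  -0.99700443  0.07629277  0.45718851]
 [-0.99982139  0.01374043  0.01297681  0.06256028]
 [-0.01398623 -0.07611419 -0.99700101  0.99566988]
 [ 0.          0.          0.          1.        ]]
414.9787443531287 0.029507729853084794 [[ 0.54609116  0.52707799 -0.65113227  1.05239683]
 [ 0.83762404 -0.35565875  0.4145996  -0.28254606]
 [-0.01305456 -0.77181322 -0.63571529  0.5972653 ]
 [ 0.          0.          0.          1.        ]]
```

View pics/top1.png

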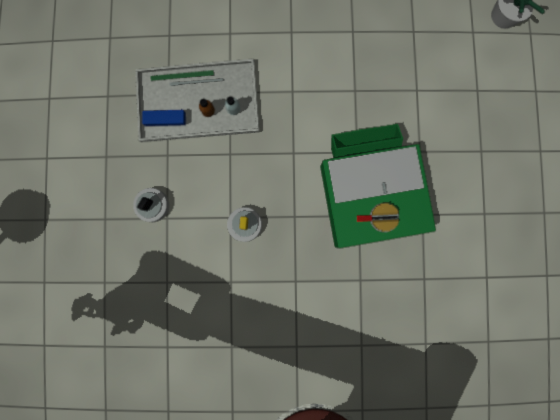

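View pics/scene1.png

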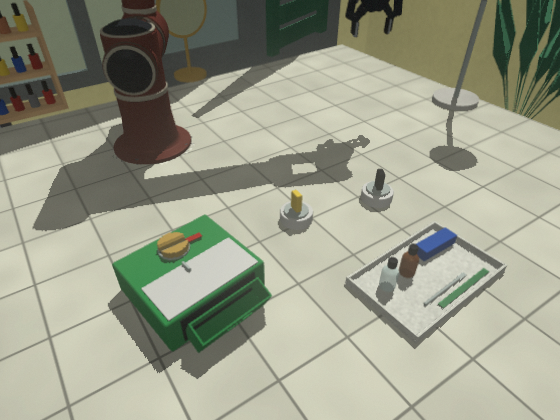

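The top view shows the yellow key at about (243,223), the lock at (384,217) with its red tongue pointing left (364,217), and the white cover above it. The black twin is at (150,204). Next I measure from depth.

```bash
python3 - <<'E'
from h import *
L=lambda n:pickle.load(open(f'pics/{n}.pkl','rb'))
for n in('top','scene'):
    im=L(n);W=world(im);hsv=cv2.cvtColor(im['frame'],cv2.COLOR_RGB2HSV)
    H,S,V=[hsv[...,i].astype(int) for i in range(3)]
    v,u=np.indices(H.shape)
    def rep(name,m):
        P=W[m]; P=P[~np.isnan(P[:,0])]
        r=cv2.minAreaRect((P[:,:2]*1000).astype(np.float32))
        print(n,name,len(P),'med',np.median(P,0).round(4),'rect',np.round(r[0],1),np.round(r[1],1),round(r[2],1),'z',np.percentile(P[:,2],[2,50,98]).round(4))
    box=lambda a,b,c,d:(u>a)&(u<b)&(v>c)&(v<d)
    ky,lk=(box(225,262,205,242),box(350,405,198,236)) if n=='top' else (box(275,320,185,232),box(150,205,225,265))
    yel=(H>18)&(H<35)&(S>150)
    m=ky&yel; zt=np.nanpercentile(W[...,2][m],95)
    rep('griptop',m&(W[...,2]>zt-.006))
    c=np.nanmedian(W[m&(W[...,2]>zt-.006)],0)
    near=np.hypot(W[...,0]-c[0],W[...,1]-c[1])<.05
    for lo,hi,nm in((.012,.029,'ring'),(.029,.036,'collar')):
        mm=near&(W[...,2]>lo)&(W[...,2]<hi); 
        if mm.sum()>4: rep(nm,mm)
    rep('brass',lk&(H>10)&(H<30)&(S>90)&(W[...,2]>.07))
    red=((H<6)|(H>174))&(S>150)&lk
    rep('red',red)
    g=(H>50)&(H<75)&(S>150)&(W[...,2]>.06)&(W[...,2]<.08); rep('green',g)
    # height map around
    if n=='top':
        print((W[205:231:2,355:404:3,2]*1000).round())
        print((W[207:243:2,227:262:2,2]*1000).round())
im=L('top');cv2.imwrite('pics/c.png',np.hstack([cv2.resize(im['frame'][190:250,340:420,::-1],(400,300),interpolation=2),cv2.resize(im['frame'][193:253,203:283,::-1],(400,300),interpolation=2)]))
E
```

```text
top griptop 78 med [0.4956 0.1391 0.0741] rect [494.7 139.2] [11.9 21.8] 88.3 z [0.0713 0.0741 0.077 ]
top ring 492 med [0.4895 0.1432 0.0257] rect [493.7 141.6] [70.7 70.6] 89.3 z [0.0211 0.0257 0.0289]
top collar 342 med [0.4943 0.1384 0.0308] rect [494.1 139. ] [54.6 52.5] 62.9 z [0.0291 0.0308 0.034 ]
top brass 470 med [ 0.4976 -0.1372  0.085 ] rect [ 504.4 -133.8] [65.7 54.8] 62.1 z [0.073  0.085  0.0882]
top red 74 med [ 0.5002 -0.0985  0.0767] rect [500.9 -98.8] [ 9.8 28. ] 0.1 z [0.074  0.0767 0.0795]
top green 4070 med [ 0.5112 -0.1242  0.0692] rect [ 560.7 -128.8] [205.6 199.9] 9.0 z [0.062  0.0692 0.0726]
[[69. 70. 67. 67. 69. 69. 72. 71. 85. 86. 86. 86. 85. 66. 68. 70. 71.]
 [70. 69. 70. nan 70. 72. 70. 86. 86. 86. 82. 86. 88. 69. 68. 68. 69.]
 [68. 68. 71. 71. 68. 71. 73. 85. 83. 85. 84. 87. 86. 86. 70. 71. 69.]
 [72. 71. 69. 71. 73. 68. 80. 85. 86. 85. 87. 83. 86. 84. 84. 70. 68.]
 [70. 68. 70. 69. 68. 71. 82. 86. 86. 86. 85. 84. 84. 84. 83. 71. 71.]
 [70. 67. 67. 70. 69. 78. 85. 82. 75. 76. 73. 72. 76. 74. 75. 71. 72.]
 [69. 76. 78. 78. 74. 77. 73. 70. 75. 73. 71. 73. 
[... 1690 characters left out ...]
27. 24. 27. 12. -1.  1. -2. -1.]
 [ 0.  1.  2.  2. -2. -0. -1. 24. 25. 25. 22.  0.  2.  1.  1.  3. -2.  2.]]
scene griptop 25 med [0.4982 0.1377 0.0749] rect [498.2 137.8] [19.1  7.3] 3.2 z [0.0737 0.0749 0.0766]
scene ring 351 med [0.5162 0.126  0.0254] rect [497.6 139.9] [70.  69.7] 55.4 z [0.0129 0.0254 0.0286]
scene collar 236 med [0.5041 0.1331 0.0315] rect [500.9 139.7] [56.3 50.3] 54.6 z [0.0294 0.0315 0.0346]
scene brass 568 med [ 0.4989 -0.1401  0.0852] rect [ 506.5 -126.2] [79.1 55.7] 76.7 z [0.0756 0.0852 0.0879]
scene red 47 med [ 0.5023 -0.0994  0.0774] rect [ 503.2 -101.7] [14.3 30.8] 19.3 z [0.0764 0.0774 0.0804]
  return _methods._mean(a, axis=axis, dtype=dtype,
  ret = um.true_divide(
Traceback (most recent call last):
IndexError: index -1 is out of bounds for axis 0 with size 0
```

```bash
cat >> h.py <<'E'
from scipy.spatial.transform import Rotation as R
def to(pos,yaw_y=None):
    "tool-frame shift (cm) to world TCP pos, and turn (deg) so tool y lies at yaw_y deg (mod 180)"
    o=ctrl.get_obs();M=R.from_rotvec(o['tool_rot']).as_matrix()
    ang=np.degrees(np.arctan2(M[1,1],M[0,1]))
    print('t',round(o['t'],2),'tcp',o['tool_pos'].round(4),'yaw_y',ang.round(2),'zax',M[:,2].round(4),'q6',o['q'][5].round(2),'F',o['contact_force'].round(1),'op',round(o['opening'],4),round(o['grip_force'],1))
    if pos is not None: print('shift cm',(M.T@(np.array(pos)-o['tool_pos'])*100).round(2))
    if yaw_y is not None: print('turn',-round((yaw_y-ang+90)%180-90,2))
E
python3 - <<'E'
from h import *
to([.496,.139,.20],82)
for n in('top','scene'):
    i=pickle.load(open(f'pics/{n}.pkl','rb'))['frame'][...,::-1]
    a,b=((190,340),(193,203)) if n=='top' else ((205,130),(175,255))
    cv2.imwrite(f'pics/c_{n}.png',np.hstack([cv2.resize(i[y:y+60,x:x+80],(400,300),interpolation=2) for y,x in(a,b)]))
E
```

```text
t 0.1 tcp [0.2098 0.5881 0.2302] yaw_y 70.36 zax [-9.0e-04 -1.7e-03 -1.0e+00] q6 -0.12 F [0.4 0.  0.2] op 0.0856 0.0
shift cm [-42.05 -32.67   3.07]
turn -11.64
```

View pics/c_top.png

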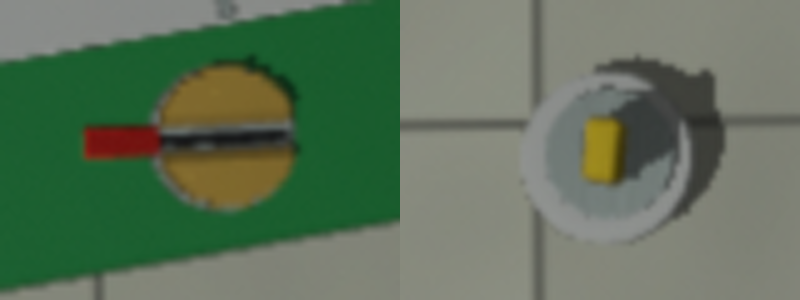

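The crop shows the slot nearly horizontal in the image, rising a few degrees to the right, and the grip tilted a few degrees. I'll move above the key and use the wrist camera.

Call:
{"fn": "send_rows", "kwargs": {
  "rows": [
    [8.5, [-4.2, -3.3, 0.2], 0],
    [8.5, [-4.2, -3.3, 0.3], 0],
    [8.5, [-4.2, -3.3, 0.3], 0],
    [8.5, [-4.2, -3.3, 0.3], 0],
    [8.5, [-4.2, -3.3, 0.3], 0],
    [8.5, [-4.2, -3.2, 0.3], 0],
    [8.5, [-4.2, -3.2, 0.3], 0],
    [8.5, [-4.2, -3.2, 0.3], 0],
    [8.5, [-4.2, -3.2, 0.3], 0],
    [8.5, [-4.2, -3.3, 0.3], -10]
  ]
}}

```text
t: 1.35
tool_pos: [0.4965, 0.1388, 0.2018]
tool_rot: [-0.257, -3.131, -0.0]
contact_force: [-0.3, 0.1, -0.2]
opening: 0.0853
grip_force: 0.0
```

Call:
{"fn": "send_rows", "kwargs": {
  "rows": [
    [8.5, [0, 0, 0], 0],
    [8.5, [0, 0, 0], 0],
    [8.5, [0, 0, 0], 0]
  ]
}}

```text
t: 1.72
tool_pos: [0.4954, 0.1415, 0.2022]
tool_rot: [-0.262, -3.13, -0.0]
contact_force: [0.3, 0.5, -0.3]
opening: 0.0849
grip_force: 0.0
```

```bash
cat > look.py <<'E'
from h import *
import sys
i=grab('wrist');cv2.imwrite('pics/'+sys.argv[1],i['frame'][...,::-1]);print(i['cam_to_world'].round(3));to(None)
E
python3 look.py w1.png
```

```text
[[ 0.166  0.943  0.29   0.421]
 [ 0.986 -0.159 -0.048  0.155]
 [ 0.001  0.294 -0.956  0.345]
 [ 0.     0.     0.     1.   ]]
t 1.77 tcp [0.4955 0.1415 0.2023] yaw_y 80.44 zax [-0.e+00  2.e-04 -1.e+00] q6 -1.27 F [-0.8  0.4 -0.1] op 0.0851 0.0
```

View pics/w1.png

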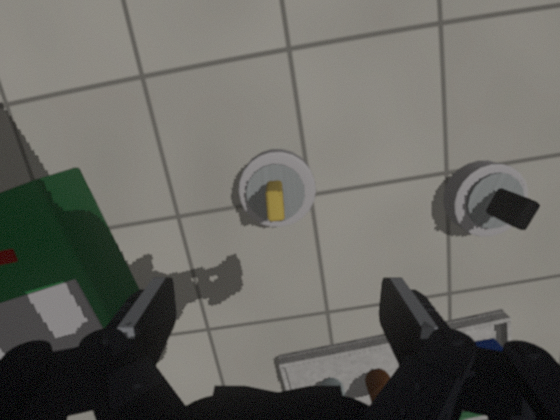

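The wrist view shows the yellow grip at about (275,200), nearly aligned with the tool. The black twin is at right (512,208). Now the numbers.

```bash
cat > key.py <<'E'
from h import *
im=pickle.load(open('pics/wrist.pkl','rb'));W=world(im);hsv=cv2.cvtColor(im['frame'],cv2.COLOR_RGB2HSV).astype(int)
m=(hsv[...,0]>15)&(hsv[...,0]<35)&(hsv[...,1]>140)&(np.hypot(W[...,0]-.496,W[...,1]-.139)<.04)
top=m&(W[...,2]>.065)
r=cv2.minAreaRect((W[top][:,:2]*1000).astype(np.float32));print('grip',top.sum(),r,np.median(W[top],0))
P=W[m];print('wall x,y,z pct',np.percentile(P,[2,50,98],axis=0).round(4))
n=np.hypot(W[...,0]-.496,W[...,1]-.139)<.06
for lo,hi in((.015,.0285),(.0285,.036)):
    q=n&(W[...,2]>lo)&(W[...,2]<hi);c=cv2.minEnclosingCircle((W[q][:,:2]*1000).astype(np.float32));print(c,np.median(W[q],0))
# PCA pixel
ys,xs=np.where(top);A=np.cov(W[top][:,:2].T);w,v=np.linalg.eigh(A);print('long axis deg',np.degrees(np.arctan2(v[1,1],v[0,1]))%180,np.sqrt(w*12))
E
python3 key.py
```

```text
grip 136 ((491.7308654785156, 138.3544921875), (71.93876647949219, 28.331377029418945), 79.33868408203125) [0.49257814 0.14152961 0.07547189]
wall x,y,z pct [[0.4741 0.1165 0.0737]
 [0.4926 0.1415 0.0755]
 [0.5062 0.1631 0.2905]]
((494.7843017578125, 143.19215393066406), 35.995540618896484) [0.48341951 0.15042412 0.0261823 ]
((493.906982421875, 137.953369140625), 30.99766731262207) [0.49200593 0.14533561 0.03128523]
long axis deg 63.222432695106676 [0.02920546 0.03672708]
```

```bash
sed -i "s/top=m&(W\[...,2\]>.065)/top=m\&(W[...,2]>.068)\&(W[...,2]<.081)/" key.py; python3 key.py
```

```text
grip 96 ((495.1321716308594, 141.27369689941406), (10.62663459777832, 22.50772476196289), 85.85975646972656) [0.49741837 0.14145995 0.07510825]
wall x,y,z pct [[0.4741 0.1165 0.0737]
 [0.4926 0.1415 0.0755]
 [0.5062 0.1631 0.2905]]
((494.7843017578125, 143.19215393066406), 35.995540618896484) [0.48341951 0.15042412 0.0261823 ]
((493.906982421875, 137.953369140625), 30.99766731262207) [0.49200593 0.14533561 0.03128523]
long axis deg 176.09432102063982 [0.01155245 0.02332992]
```

```bash
python3 -c "
from h import *
to([.4955,.1400,.038],85.5)"
```

```text
t 1.77 tcp [0.4955 0.1415 0.2023] yaw_y 80.44 zax [-0.e+00  2.e-04 -1.e+00] q6 -1.27 F [-0.8  0.4 -0.1] op 0.0851 0.0
shift cm [-0.03 -0.15 16.43]
turn -5.06
```

Call:
{"fn": "send_rows", "kwargs": {
  "rows": [
    [8.5, [0, -0.15, 4], -5],
    [8.5, [0, 0, 5], 0],
    [6.0, [0, 0, 4], 0],
    [5.0, [0, 0, 2.4], 0],
    [4.0, [0, 0, 1], 0],
    [3, [0, 0, 0], 0],
    [0.5, [0, 0, 0], 0],
    [0.5, [0, 0, 0], 0],
    [0.5, [0, 0, 0], 0],
    [0.5, [0, 0, 0], 0]
  ],
  "newtons": 60
}}

```text
t: 3.02
tool_pos: [0.4971, 0.1392, 0.04]
tool_rot: [0.127, 3.136, 0.001]
contact_force: [-0.2, 1.0, 5.3]
opening: 0.0131
grip_force: 59.2
```

Call:
{"fn": "send_rows", "kwargs": {
  "rows": [
    [0.5, [0, 0, 0], 0],
    [0.5, [0, 0, 0], 0],
    [0.5, [0, 0, 0], 0]
  ]
}}

```text
t: 3.4
tool_pos: [0.4971, 0.1392, 0.0399]
tool_rot: [0.127, 3.136, 0.001]
contact_force: [-0.3, 1.0, 6.1]
opening: 0.0131
grip_force: 59.2
```

```bash
python3 -c "
from h import *
to([.4955,.1400,.15],85.5)"
```

```text
t 3.4 tcp [0.4971 0.1392 0.0399] yaw_y 85.35 zax [ 2.6e-03  6.0e-04 -1.0e+00] q6 -1.36 F [-0.3  1.   6.1] op 0.0131 59.2
shift cm [  0.13   0.08 -11.01]
turn -0.15
```

Call:
{"fn": "send_rows", "kwargs": {
  "rows": [
    [0.5, [0, 0, -3], 0],
    [0.5, [0, 0, -5], 0],
    [0.5, [0, 0, -5], 0],
    [0.5, [-0.4, -4.6, -2], 0],
    [0.5, [-0.4, -4.6, 0], 0],
    [0.5, [-0.4, -4.6, 0], 0],
    [0.5, [-0.4, -4.2, 0], 0],
    [0.5, [0, 0, 0], 0],
    [0.5, [0, 0, 0], 0],
    [0.5, [0, 0, 0], 0]
  ]
}}

```text
t: 4.65
tool_pos: [0.4971, -0.0408, 0.1881]
tool_rot: [-0.125, -3.139, -0.0]
contact_force: [-0.0, -0.7, -0.1]
opening: 0.0132
grip_force: 58.8
```

```bash
python3 look.py w2.png
```

```text
[[ 0.079  0.953  0.293  0.422]
 [ 0.997 -0.076 -0.022 -0.033]
 [ 0.001  0.294 -0.956  0.331]
 [ 0.     0.     0.     1.   ]]
t 4.7 tcp [ 0.4971 -0.0407  0.1882] yaw_y 85.45 zax [-2.e-04  2.e-04 -1.e+00] q6 -1.72 F [0.  0.3 0. ] op 0.0133 58.8
```

View pics/w2.png

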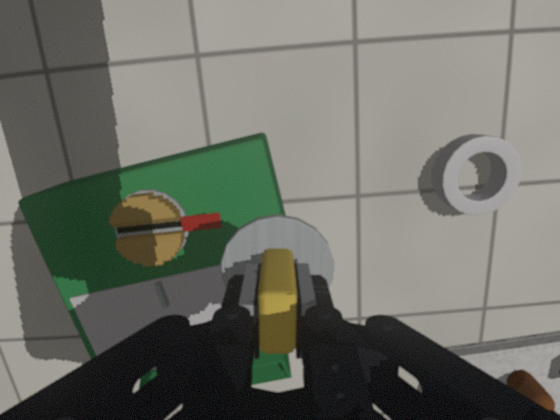

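The key is held upright at (277,285). The lock is visible at (150,228) with its tongue to the right (202,221), and the empty stand is at (480,175). Next I measure the slot axis, brass centre, stand centre and the key in hand.

```bash
python3 - <<'E'
from h import *
im=pickle.load(open('pics/wrist.pkl','rb'));t=pickle.load(open('pics/top.pkl','rb'))
def fit(im,n,c0,ztop):
    W=world(im);d=np.hypot(W[...,0]-c0[0],W[...,1]-c0[1])
    h=cv2.cvtColor(im['frame'],cv2.COLOR_RGB2HSV).astype(int)
    b=(d<.04)&(abs(W[...,2]-ztop)<.005)
    c,r=cv2.minEnclosingCircle((W[b][:,:2]*1000).astype(np.float32));med=np.median(W[b],0)
    e=cv2.fitEllipse(cv2.convexHull((W[b][:,:2]*1000).astype(np.float32)))
    print(n,'disc',np.round(c,1),round(r,1),'ell',np.round(e[0],1),np.round(e[1],1),'ztop',med[2].round(4))
    C=np.array(e[0])/1000
    s=(np.hypot(W[...,0]-C[0],W[...,1]-C[1])<.024)&(W[...,2]<ztop-.006)&(W[...,2]>ztop-.02)
    red=((h[...,0]<6)|(h[...,0]>174))&(h[...,1]>140)&(d<.07)&(W[...,2]>.07)&(W[...,2]<.085)
    for k,m in(('slot',s),('red',red)):
        P=W[m][:,:2];w,v=np.linalg.eigh(np.cov(P.T));a=v[:,1]*np.sign(v[1,1])
        print(k,m.sum(),P.mean(0).round(4),'axis',np.degrees(np.arctan2(a[1],a[0])).round(1),np.sqrt(w*12).round(4))
    rc=W[red][:,:2].mean(0)-C; print('red from centre',np.degrees(np.arctan2(rc[1],rc[0])).round(1),np.linalg.norm(rc).round(4))
fit(im,'wrist',(.5,-.139),.086);fit(t,'top',(.5,-.139),.086)
W=world(im);n=(np.hypot(W[...,0]-.495,W[...,1]-.14)<.06)&(abs(W[...,2]-.026)<.006)
print('stand',cv2.fitEllipse(cv2.convexHull((W[n][:,:2]*1000).astype(np.float32))))
h=cv2.cvtColor(im['frame'],cv2.COLOR_RGB2HSV).astype(int)
g=(h[...,0]>15)&(h[...,0]<35)&(h[...,1]>140)&(np.hypot(W[...,0]-.497,W[...,1]+.04)<.04)&(W[...,2]<.24)
zt=np.percentile(W[g][:,2],90);print('grip top z',zt);g&=W[...,2]>zt-.007
print(cv2.minAreaRect((W[g][:,:2]*1000).astype(np.float32)))
E
```

```text
wrist disc [ 502.5 -137.6] 28.1 ell [ 502.4 -137.4] [54.5 55.9] ztop 0.0858
slot 694 [ 0.5044 -0.137 ] axis 91.5 [0.0088 0.0474]
red 463 [ 0.5003 -0.0981] axis 94.4 [0.01   0.0289]
red from centre 93.0 0.0394
top disc [ 501.2 -139.3] 27.7 ell [ 501.  -138.9] [52.6 55. ] ztop 0.0851
slot 125 [ 0.5014 -0.139 ] axis 92.1 [0.0104 0.048 ]
red 76 [ 0.5002 -0.0987] axis 90.1 [0.0099 0.0299]
red from centre 91.1 0.0402
stand ((494.42169189453125, 142.40884399414062), (71.48912048339844, 71.82421112060547), 124.29161834716797)
grip top z 0.22372463423831174
((495.44683837890625, -38.867794036865234), (13.912689208984375, 25.641735076904297), 85.8440933227539)
```

Call:
{"fn": "send_rows", "kwargs": {
  "rows": [
    [0.5, [0, 0, 0], 10.3],
    [0.5, [0, 0, 0], 10.3],
    [0.5, [0, 0, 0], 10.3],
    [0.5, [0, 0, 0], 10.3],
    [0.5, [0, 0, 0], 10.3],
    [0.5, [0, 0, 0], 10.3],
    [0.5, [0, 0, 0], 10.3],
    [0.5, [0, 0, 0], 10.3],
    [0.5, [-5, 0, 2], 0],
    [0.5, [-5, 0, 3], 0]
  ]
}}

```text
t: 5.95
tool_pos: [0.5038, -0.1419, 0.1393]
tool_rot: [2.157, 2.279, 0.002]
contact_force: [0.7, 0.2, -0.6]
opening: 0.0133
grip_force: 58.6
```

Call:
{"fn": "send_rows", "kwargs": {
  "rows": [
    [0.5, [0, 0, 0], 0],
    [0.5, [0, 0, 0], 0],
    [0.5, [0, 0, 0], 0]
  ]
}}

```text
t: 6.32
tool_pos: [0.5031, -0.1406, 0.1394]
tool_rot: [2.16, 2.279, 0.001]
contact_force: [0.8, 0.8, 0.3]
opening: 0.0133
grip_force: 58.7
```

```bash
python3 -c "
from h import *
to([.5018,-.141,.103],3)
i=grab('scene')
cv2.imwrite('pics/s2.png',cv2.resize(i['frame'][160:340,100:340,::-1],(800,600),interpolation=2))"
```

```text
t 6.33 tcp [ 0.5031 -0.1406  0.1394] yaw_y 3.06 zax [ 1.7e-03 -5.0e-04 -1.0e+00] q6 -0.47 F [0.8 0.8 0.3] op 0.0133 58.7
shift cm [-0.03 -0.14  3.64]
turn 0.06
```

View pics/s2.png

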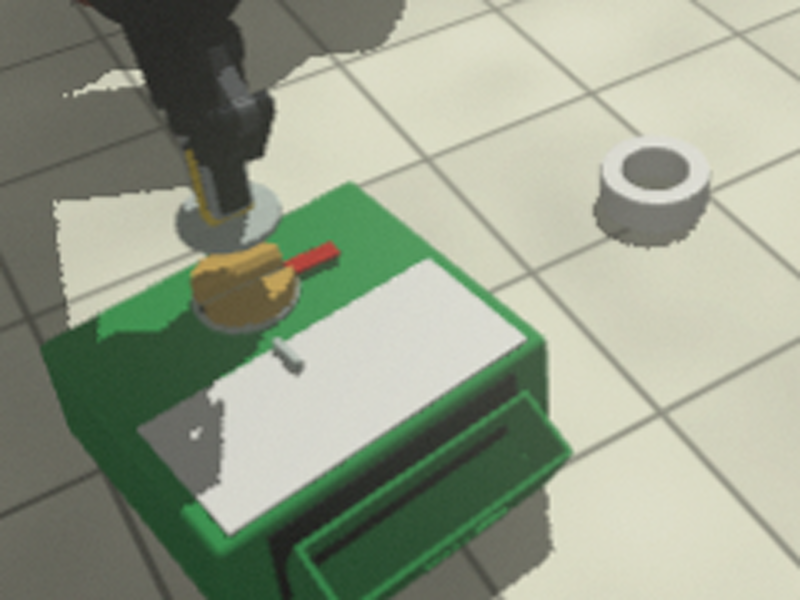

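The key is hanging just above the brass lock at (240,230 in the crop), blade over the slot, and the stand is empty at right. I'll lower it.

Call:
{"fn": "send_rows", "kwargs": {
  "rows": [
    [0.5, [0, -0.1, 1], 0],
    [0.5, [0, 0, 0.8], 0],
    [0.5, [0, 0, 0.6], 0],
    [0.5, [0, 0, 0.5], 0],
    [0.5, [0, 0, 0.4], 0],
    [0.5, [0, 0, 0], 0],
    [0.5, [0, 0, 0], 0]
  ]
}}

```text
t: 7.25
tool_pos: [0.5015, -0.1418, 0.1055]
tool_rot: [2.163, 2.278, 0.0]
contact_force: [0.0, 0.2, 0.5]
opening: 0.0133
grip_force: 58.7
```

```bash
python3 -c "
from h import *
to([.5018,-.1405,.103],3)"
```

```text
t 7.25 tcp [ 0.5015 -0.1418  0.1055] yaw_y 2.96 zax [ 4.e-04 -2.e-04 -1.e+00] q6 -0.47 F [0.  0.2 0.5] op 0.0133 58.7
shift cm [0.13 0.03 0.25]
turn -0.04
```

Call:
{"fn": "send_rows", "kwargs": {
  "rows": [
    [0.5, [0.1, 0, 0.1], 0],
    [0.5, [0, 0, 0.05], 0],
    [0.5, [0, 0, 0], 8],
    [0.5, [0, 0, 0], 8],
    [0.5, [0, 0, 0], 8],
    [0.5, [0, 0, 0], 8],
    [0.5, [0, 0, 0], 8],
    [0.5, [0, 0, 0], 8],
    [0.5, [0, 0, 0], 8],
    [0.5, [0, 0, 0], 8]
  ]
}}

```text
t: 8.5
tool_pos: [0.501, -0.1403, 0.1039]
tool_rot: [-3.042, -0.779, 0.001]
contact_force: [-2.7, 2.5, 2.0]
opening: 0.0136
grip_force: 59.0
```

```bash
python3 -c "
from h import *
to([.5018,-.1395,.103],3);print(ctrl.get_obs()['wrist_torque'])"
```

```text
t 8.5 tcp [ 0.501  -0.1403  0.1039] yaw_y -61.29 zax [-1.e-03  9.e-04 -1.e+00] q6 0.65 F [-2.7  2.5  2. ] op 0.0136 59.0
shift cm [ 0.11 -0.03  0.09]
turn -64.29
[ 0.26386033  0.30661964 -0.01400893]
```

Call:
{"fn": "send_rows", "kwargs": {
  "rows": [
    [0.5, [0, 0, 0], 8],
    [0.5, [0, 0, 0], 8],
    [0.5, [0, 0, 0], 6],
    [0.5, [0, 0, 0], 4],
    [0.5, [0, 0, 0], 2],
    [0.5, [0, 0, 0], 0]
  ]
}}

```text
t: 9.25
tool_pos: [0.5009, -0.1398, 0.1039]
tool_rot: [-3.139, -0.027, 0.002]
contact_force: [-2.3, 4.8, 3.6]
opening: 0.0129
grip_force: 59.3
```

```bash
python3 -c "
from h import *
to([.5018,-.1395,.103],3);print(ctrl.get_obs()['wrist_torque'])
t=grab('top');cv2.imwrite('pics/t2.png',cv2.resize(t['frame'][130:250,320:440,::-1],(600,600),interpolation=2))"
```

```text
t 9.25 tcp [ 0.5009 -0.1398  0.1039] yaw_y -89.03 zax [-0.0014  0.0022 -1.    ] q6 1.14 F [-2.3  4.8  3.6] op 0.0129 59.3
shift cm [ 0.09 -0.02  0.09]
turn 87.97
[0.86104431 0.55703247 0.06188861]
```

View pics/t2.png

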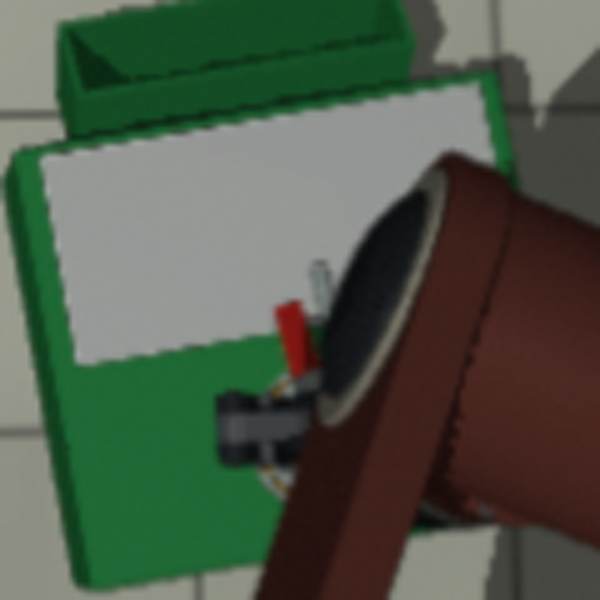

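The red tongue at about (293,340) now points up, near the grey mark on the cover, but may not be at the stop yet. I'll turn on in small steps.

Call:
{"fn": "send_rows", "kwargs": {
  "rows": [
    [0.5, [0, 0, 0], 3],
    [0.5, [0, 0, 0], 3],
    [0.5, [0, 0, 0], 0]
  ]
}}

```text
t: 9.68
tool_pos: [0.5009, -0.1395, 0.1039]
tool_rot: [-3.136, 0.138, 0.002]
contact_force: [-2.7, 5.7, 3.6]
opening: 0.013
grip_force: 59.4
```

```bash
cat > red.py <<'E'
from h import *
to([.5015,-.1395,.103],-90);print(ctrl.get_obs()['wrist_torque'].round(3))
for n in('top','scene'):
    i=grab(n);W=world(i);h=cv2.cvtColor(i['frame'],cv2.COLOR_RGB2HSV).astype(int)
    m=((h[...,0]<6)|(h[...,0]>174))&(h[...,1]>150)&(np.hypot(W[...,0]-.501,W[...,1]+.139)<.07)&(W[...,2]>.071)&(W[...,2]<.084)
    if m.sum()<5: print(n,m.sum());continue
    P=W[m][:,:2];w,v=np.linalg.eigh(np.cov(P.T));d=P.mean(0)-[.5015,-.1385]
    g=(h[...,0]>50)&(h[...,0]<75)&(h[...,1]>140)&(abs(W[...,2]-.07)<.006);
    print(n,m.sum(),'axis',np.degrees(np.arctan2(v[1,1],v[0,1])).round(1),'dir',np.degrees(np.arctan2(d[1],d[0])).round(1),np.linalg.norm(d).round(4),np.sqrt(w*12).round(4))
# caddy yaw from white cover
i=pickle.load(open('pics/scene.pkl','rb'));W=world(i);h=cv2.cvtColor(i['frame'],cv2.COLOR_RGB2HSV).astype(int)
m=(h[...,1]<40)&(abs(W[...,2]-.0705)<.005)&(W[...,0]>.4)&(W[...,0]<.75)&(abs(W[...,1]+.13)<.15)
print('cover',m.sum(),cv2.minAreaRect((W[m][:,:2]*1000).astype(np.float32)))
E
python3 red.py
```

```text
t 9.68 tcp [ 0.5009 -0.1395  0.1039] yaw_y -95.02 zax [-0.0015  0.0027 -1.    ] q6 1.24 F [-2.7  5.7  3.6] op 0.013 59.4
shift cm [ 0.06 -0.01  0.09]
turn -5.02
[1.053 0.545 0.114]
top 66 axis -175.8 dir 8.6 0.0411 [0.0099 0.027 ]
scene 30 axis 178.1 dir 9.3 0.0463 [0.0064 0.0277]
cover 4134 ((544.3257446289062, -127.84015655517578), (177.57098388671875, 189.93821716308594), 8.775559425354004)
```

Call:
{"fn": "send_rows", "kwargs": {
  "rows": [
    [0.5, [0, 0, 0], 3],
    [0.5, [0, 0, 0], 2],
    [0.5, [0, 0, 0], 0],
    [0.5, [0, 0, 0], 0]
  ]
}}

```text
t: 10.28
tool_pos: [0.5009, -0.1394, 0.1039]
tool_rot: [-3.127, 0.271, 0.003]
contact_force: [-2.1, 5.7, 4.9]
opening: 0.0134
grip_force: 59.8
```

```bash
python3 red.py
```

```text
t 10.28 tcp [ 0.5009 -0.1394  0.1039] yaw_y -99.9 zax [-0.0015  0.0026 -1.    ] q6 1.33 F [-2.1  5.7  4.9] op 0.0134 59.8
shift cm [0.06 0.   0.09]
turn -9.9
[1.095 0.544 0.666]
top 67 axis -174.5 dir 8.2 0.0406 [0.0096 0.0268]
scene 29 axis 180.0 dir 9.5 0.0468 [0.0061 0.025 ]
cover 4128 ((543.9327392578125, -128.06427001953125), (176.49302673339844, 190.6103973388672), 9.135716438293457)
```

At the stop: torque jumped to 0.67 N m. I'll back off the play, lift out, and go to the stand.

Call:
{"fn": "send_rows", "kwargs": {
  "rows": [
    [0.5, [0, 0, 0], -4],
    [0.5, [0, 0, 0], -3],
    [0.5, [0, 0, -0.5], 0],
    [0.5, [0, 0, -1], 0],
    [0.5, [0, 0, -1.5], 0],
    [0.5, [0, 0, -3], 0],
    [0.5, [0, 0, -1], 0],
    [0.5, [0, 0, 0], 0]
  ]
}}

```text
t: 11.38
tool_pos: [0.502, -0.1412, 0.1753]
tool_rot: [3.139, -0.084, 0.004]
contact_force: [-0.2, 0.1, -0.8]
opening: 0.0137
grip_force: 58.8
```

```bash
sed -i 's/^to(.*-90)/to([.494,.1405,.11],-90)/' red.py; python3 red.py
```

```text
t 11.38 tcp [ 0.502  -0.1412  0.1753] yaw_y -93.06 zax [ 0.0027 -0.0014 -1.    ] q6 1.21 F [-0.2  0.1 -0.8] op 0.0137 58.8
shift cm [ -2.32 -28.1    6.48]
turn -3.06
[ 0.055 -0.06   0.002]
top 64 axis -173.8 dir 8.5 0.0417 [0.0102 0.0261]
scene 68 axis -172.1 dir 6.9 0.0422 [0.0101 0.0277]
cover 4147 ((544.52734375, -131.37176513671875), (176.3717498779297, 194.50608825683594), 8.726990699768066)
```

Call:
{"fn": "send_rows", "kwargs": {
  "rows": [
    [0.5, [-0.4, -4.7, 0], 0],
    [0.5, [-0.4, -4.7, 0], 0],
    [0.5, [-0.4, -4.7, 1], 0],
    [0.5, [-0.4, -4.7, 2], 0],
    [0.5, [-0.4, -4.7, 2], 0],
    [0.5, [-0.3, -4.6, 1.5], 0],
    [0.5, [0, 0, 0], 0],
    [0.5, [0, 0, 0], 0],
    [0.5, [0, 0, 0], 0]
  ]
}}

```text
t: 12.6
tool_pos: [0.4935, 0.1402, 0.109]
tool_rot: [3.14, -0.086, 0.0]
contact_force: [0.1, -0.3, -0.9]
opening: 0.0134
grip_force: 59.0
```

```bash
python3 -c "
from h import *
to([.494,.1405,.0405])
i=grab('scene');W=world(i);f=cv2.resize(i['frame'][110:260,200:400,::-1],(800,600),interpolation=2);cv2.imwrite('pics/s3.png',f)"
```

```text
t 12.6 tcp [0.4935 0.1402 0.109 ] yaw_y -93.12 zax [ 3.e-04 -2.e-04 -1.e+00] q6 1.76 F [ 0.1 -0.3 -0.9] op 0.0134 59.0
shift cm [ 0.05 -0.03  6.85]
```

View pics/s3.png

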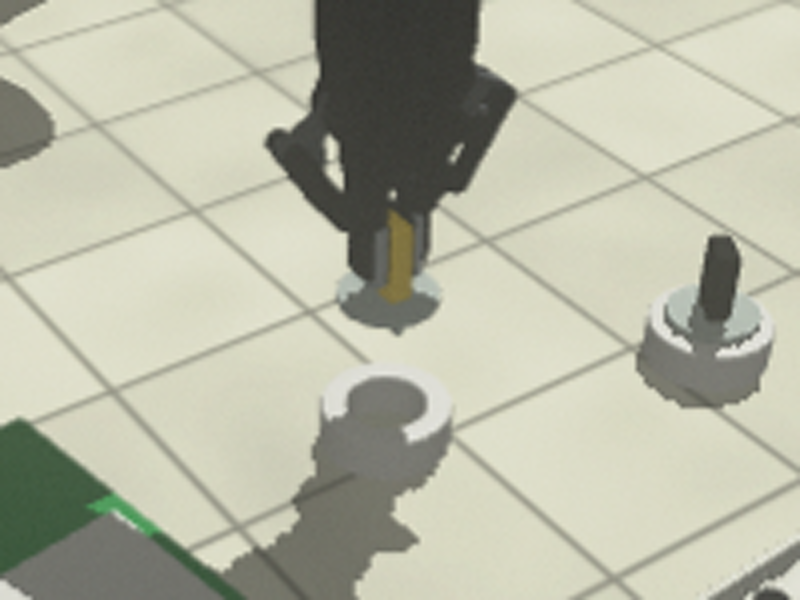

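The key hangs upright and centred over the empty ring at (387,400). I'll lower it.

Call:
{"fn": "send_rows", "kwargs": {
  "rows": [
    [0.5, [0, 0, 2], 0],
    [0.5, [0, 0, 2], 0],
    [0.5, [0, 0, 1.3], 0],
    [0.5, [0, 0, 0.8], 0],
    [0.5, [0, 0, 0.4], 0],
    [0.5, [0, 0, 0.3], 0],
    [0.5, [0, 0, 0], 0],
    [0.5, [0, 0, 0], 0]
  ]
}}

```text
t: 13.65
tool_pos: [0.4936, 0.1412, 0.0412]
tool_rot: [-3.14, 0.083, -0.001]
contact_force: [-0.2, -0.5, -0.6]
opening: 0.0132
grip_force: 59.0
```

```bash
python3 -c "
from h import *
to([.494,.1405,.0395])"
```

```text
t 13.65 tcp [0.4936 0.1412 0.0412] yaw_y -93.04 zax [ 8.e-04  1.e-04 -1.e+00] q6 1.76 F [-0.2 -0.5 -0.6] op 0.0132 59.0
shift cm [0.05 0.07 0.17]
```

Call:
{"fn": "send_rows", "kwargs": {
  "rows": [
    [0.5, [0, 0, 0.12], 0],
    [0.5, [0, 0, 0], 0],
    [2, [0, 0, 0], 0],
    [3, [0, 0, 0], 0],
    [4, [0, 0, 0], 0],
    [5, [0, 0, 0], 0],
    [5, [0, 0, 0], 0],
    [5, [0, 0, -2], 0],
    [5, [0, 0, -5], 0],
    [5, [0, 0, -5], 0]
  ]
}}

```text
t: 14.9
tool_pos: [0.4927, 0.141, 0.1604]
tool_rot: [3.14, -0.083, -0.002]
contact_force: [0.8, 0.9, -0.6]
opening: 0.0494
grip_force: 0.0
```

Call:
{"fn": "send_rows", "kwargs": {
  "rows": [
    [5, [0, 0, -4], 0],
    [5, [0, 0, 0], 0],
    [5, [0, 0, 0], 0],
    [5, [0, 0, 0], 0]
  ]
}}

```text
t: 15.4
tool_pos: [0.4921, 0.141, 0.1974]
tool_rot: [3.14, -0.083, -0.006]
contact_force: [0.1, 0.7, 0.2]
opening: 0.0502
grip_force: 0.0
```

```bash
sed -i "s/^im=.*h.py//" key.py; python3 red.py; python3 look.py w3.png; python3 key.py; python3 -c "
from h import *
i=pickle.load(open('pics/scene.pkl','rb'));cv2.imwrite('pics/s4.png',cv2.resize(i['frame'][110:260,200:400,::-1],(800,600),interpolation=2))"
```

```text
t 15.4 tcp [0.4921 0.141  0.1974] yaw_y -93.04 zax [-3.7e-03 -5.0e-04 -1.0e+00] q6 1.76 F [0.1 0.7 0.2] op 0.0502 0.0
shift cm [0.22 0.03 8.74]
turn -3.04
[-0.037 -0.022 -0.06 ]
top 67 axis -170.9 dir 8.8 0.0395 [0.0094 0.0292]
scene 0
cover 4181 ((545.34228515625, -127.69771575927734), (173.96946716308594, 190.7661590576172), 9.04411792755127)
[[-0.052 -0.953 -0.298  0.568]
 [-0.999  0.05   0.016  0.138]
 [-0.     0.299 -0.954  0.34 ]
 [ 0.     0.     0.     1.   ]]
t 15.55 tcp [0.4925 0.141  0.1981] yaw_y -93.04 zax [-2.6e-03 -3.0e-04 -1.0e+00] q6 1.76 F [ 0.4 -0.4 -0.3] op 0.0498 0.0
grip 7 ((493.7968444824219, 143.63812255859375), (9.224594116210938, 17.851022720336914), 84.72498321533203) [0.49051069 0.14744805 0.07545199]
wall x,y,z pct [[0.4871 0.102  0.0752]
 [0.5077 0.1292 0.2787]
 [0.5108 0.1586 0.2849]]
((494.5528869628906, 142.74269104003906), 36.060298919677734) [0.50313417 0.14249292 0.02624471]
((492.33050537109375, 139.79800415039062), 30.029788970947266) [0.49845657 0.14167782 0.03135718]
long axis deg 1.878441029508224 [0.01541097 0.02496699]
```

View pics/s4.png

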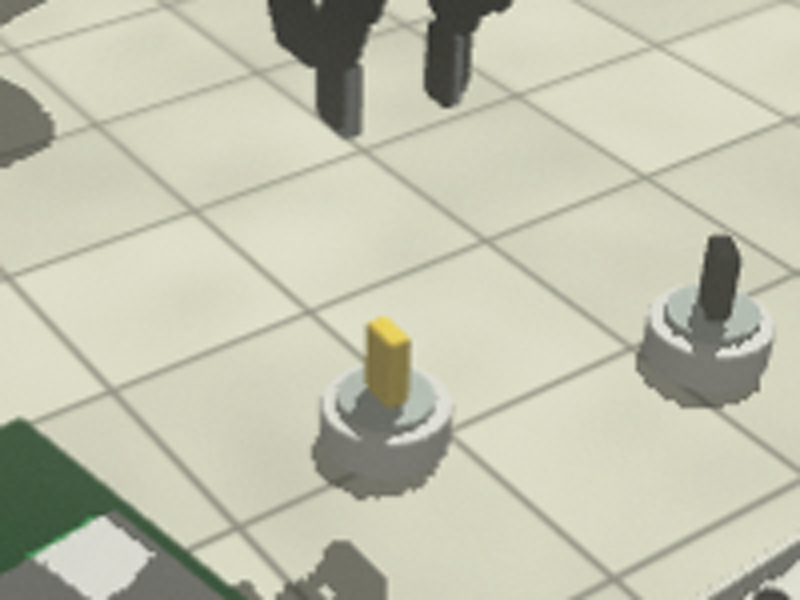

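The key stands upright in its ring at (385,390), the gripper is clear of it, and the tongue is in line with the caddy at the stop.

```bash
python3 -c "
from station import ctrl
print(ctrl.finish_job())"
```

```text
the job is handed in; nothing more can be done
None
```

I turned the cam lock clockwise to its stop and stood the yellow key back upright and released in its own stand, handing in at about 15.6 s of the 51 s; the verdict was not shown.

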